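# Put the jar in its row, then thread the wooden turner out of the tray

## Robot

A 7-joint arm with a two-finger parallel gripper is mounted at the origin on the work surface. World frame = base frame: x ahead of the robot, y to its left, z up, the work surface at z = 0. Lengths are in m, angles in rad, forces in N, time in s.
With the tool pointing down it reaches from about 0.425 to 0.925 m from the base axis. Payload 6.8 kg.
Tool frame: the origin (TCP) lies midway between the tips of the shut fingers; the grasp point (between the pads) lies 19 mm behind it; z points along the fingers, y is the line along which they close (so a half turn about z gives the same grasp; the last joint's range is limited). The gripper opens to 85 mm and grips with 20 to 120 N. Pads are 22 mm wide; open, the fingers measure 114 mm over their backs; the gripper's body (76 mm by 85 mm) begins 54 mm behind the grasp point. The pads swing forward as they close: fully open they stand 13 mm farther back than shut.
Start: joints at [1.079, 0.477, 0.022, 1.555, -0.011, 1.109, -0.083], TCP at [0.253, -0.626, 0.231] pointing down, gripper open.
Joint ranges: [-2.96, 2.96], [-0.34, 2.1], [-1.41, 1.46], [0.24, 2.44], [-1.37, 4.51], [0.17, 1.92], [-2.96, 2.96]. Speed limits (rad/s): [2.39, 2.39, 3.14, 3.14, 3.14, 3.14, 3.14].

## Interface

Orientations are given as a rotation vector (axis times angle).
In Python, from bench import r gives the robot as it stands. The module is installed in compiled form; this text tells all that it offers.
- The arm moves only by the tool apply_moves, never from a script. Its argument "rows" is a list of rows, each a list of 6 numbers: the shift along the tool's x, y, z scaled (see below), then the turn, a rotation vector about the tool's x, y, z scaled (see below). A call has 1 to 5 rows; each row is the pose to reach, as a shift and turn from the pose commanded when the call began, along the tool's axes at that moment; what a row does not reach only later rows make up. The controller multiplies each number of a shift by 0.25 m and each number of a turn by 90 degrees. A row lasts 1/8 s, in which the tool goes at most 62.5 mm and 10.7 degrees, less where a joint would pass 70% of its speed; a pose out of reach is approached as far as the arm can. A call with a number of a shift or a turn outside -1 to 1 is refused whole. A call with a gripper value outside its range is refused whole. "claw" is the opening, from 0 (shut) to 1 (fully open), set as the call begins (left out, the last holds). The fingers move at their own pace and stop on an object; "newtons" is the grip in N (left out, the last holds). Time passes only in rows, so rows that repeat a pose let the fingers close. It gives the time, the measured TCP pose, the force, the opening and the grip force at its end, in the units of the state.
- r.get_obs(): the state, without advancing time (a new reading comes with each control period).
- r.grab_frame(name): name is "scene" or "top"; returns a dict with "pixels" (480x640x3 uint8, red, green, blue), "intrinsics" (3x3 intrinsics, pixels), "dist" ([k1, k2, p1, p2, k3] as OpenCV has them; the pictures are not rectified), "eye" and "attitude" of the camera in the world. Camera axes: x right, y up, looking along -z (the intrinsics and any distortion apply to the point x, -y, -z); pixel columns grow to the right and rows downward; lengths in m; the calibration is good to about 2 mm. A picture is of the moment at which its call begins. There is no depth.
- r.hand_in(): hands the job in; it is judged then, once.
Trained networks look in a picture, given as the dict that the camera call returned (one of the last four; its "shot" number tells which), for a name from the list of things; names that differ only in an ending like _2 or _b are one class to them, and where a whole thing is asked for, a point or a joint stands for the part that bears it (a point fixed in the world has none). Each returns a list of dicts, best first, with "conf" (0 to 1); they miss things now and then, are a little off and sometimes report something else, mostly with a low value. They report only what shows in the picture. A call takes as long as a camera call. They do not tell look-alikes from the thing itself.
- r.search_frame(picture, thing): "rect" ([left, top, width, height] in pixels, round what is visible of it).
- r.outline_of(picture, thing): "pixels" (480x640 bool, what is visible of it) and "rect" ([left, top, width, height] in pixels, round what is visible of it).
- r.landmark_of(picture, thing): "point" ([column, row] in pixels: a listed point, or the origin of a listed thing).
The state is a dict: "clock": time; "joints": joint angles; "qvel": joint speeds; "tau": joint torques, N m; "tcp_pos": TCP position; "orientation": TCP orientation; "contact_force": force on the tool from outside, world axes, zero at the start; "moment": the same for the moment, N m; "grip_width": finger opening in m; "gripper_force": force on a finger pad.
Only numpy, scipy, OpenCV 4.12 (cv2) and the standard library are available. Lean on these libraries where they do the work, as an engineer would, in place of code of your own. Each camera call takes 0.05 s, during which the arm holds its last target. There are 200 camera calls.

## Task

First take the jar that was left in the tray's well and stand it in the gap between the two jars on the tray's ledge, so that the three stand side by side in one straight row, and let it go. Then take the long wooden turner, whose two ends are caught under the covers at the ends of the well: slide it lengthwise, tilt it and draw it out diagonally through the opening. Finish while still holding the turner motionless in the gripper, its whole length at least 10 cm above the top of the tray, and leave the two row jars, the mug, the measuring cup and the whisk where they are.

Things in the scene. Friction and masses are not known exactly. Their poses are not given: they have to be found in the camera images.
- tray: fixed white plastic tray. Origin: centre of the well, at counter level; x points away from the robot (turned by up to 0.15 rad), y along the well, z up. Well inside: x -100..100 mm, y -230..230 mm, floor 6 mm above the counter, walls up to 67 mm. Flat covers 6 mm thick, closed at the sides, lie over both ends (|y| 120..240 mm): underside 61 mm, top 67 mm above the counter
- tray_opening (a point): centre of the opening between the two covers, level with their tops (67 mm above the counter), tray axes; the opening spans x -100..100 mm and y -120..120 mm from here
- tray_ledge (a point): on the middle line of the tray's flat low ledge, outside the well's far long wall, at the ledge's top, 10 mm above the counter (tray frame x 170, y 0 mm), tray axes. The ledge is 129 mm wide (x), 480 mm long (y), with a lip 8 mm higher at its far edge
- jar_center (a point): amber glass jar with a steel lid, 46 mm diameter, 85 mm high; the point is its centre, half-way up (42.5 mm above its base); z axis = jar axis. At the start it stands on the well's floor, in the opening, beside the turner, on either side of it
- rowjar1_center (a point): amber glass jar with a steel lid, 46 mm diameter, 85 mm high; the point is its centre, half-way up (42.5 mm above its base); z axis = jar axis. Stands on the ledge; to be left there
- rowjar2_center (a point): amber glass jar with a steel lid, 46 mm diameter, 85 mm high; the point is its centre, half-way up (42.5 mm above its base); z axis = jar axis. Stands on the ledge 140 to 155 mm farther along the tray's +y than the first; to be left there. The free place is half-way between the two
- spatula_center (a point): wooden turner, 330 mm long, 120 g, flat on the well's floor along the tray's y (within 0.06 rad), both ends under the covers. The point: mid-length, 10 mm above the underside, about the balance point. Own y to the blade, x across, z up. Handle: bar 22 mm wide, 20 thick, y -165..60 mm. Blade: plate 60 mm wide, 8 thick, y 60..165 mm, underside level with the handle's
- spatula_butt (a point): end of the turner's handle (own y -165 mm), centre of the end face
- spatula_tip (a point): end of the turner's blade (own y +165 mm), centre of the end edge, 4 mm above the underside
- mug: red ceramic mug, 72 mm diameter, 90 mm high, on the ledge beside the row, near its +y end; origin at the centre of its underside; bystander
- measuring_cup: glass measuring cup, 90 mm diameter, 110 mm high, on the counter to the right of the tray; origin at the centre of its underside; bystander
- whisk: stainless whisk, 260 mm long, lying along its x on the counter to the right of the tray; origin at mid-length, underside; bystander
Mind the look-alikes: they are no part of the job. Leave any green look-alike of the part that bears rowjar1_center alone.

How it is judged:
By the outcome, as a careful person would: the job done as asked, in the order asked, and still so for the second after the job is handed in, while the arm keeps its last pose, push and grip.
It also fails if it takes over 54 s, if anything falls off the work surface, if the arm or the gripper's body presses on something with over 40 N, if the wrist force passes 120 N, or if a joint passes its speed limit or range.

## Working session

There is one attempt and no reset: what is moved stays moved. The work goes in short steps, Python scripts to look and compute and a tool call to move; the robot and the scene stay as the last step left them, time stands still between calls to the robot, and variables do not carry over. Pictures are saved under pics/ and viewed, at most 11 in all, crops included, and the job is handed in when it is done.

Besides the shell and the picture viewer there is one more tool, called after "Call:" as name(argument=value, ...), one argument or row to a line, values as JSON. apply_moves: Moves the arm, as the interface text tells. Its arguments: {"type":"object","properties":{"rows":{"type":"array","items":{"type":"array","items":{"type":"number"}}},"claw":{"type":"number"},"newtons":{"type":"number"}},"required":["rows"]}

```bash
mkdir -p pics; cat > h.py <<'E'
import numpy as np, cv2
from scipy.spatial.transform import Rotation as R
from bench import r
def att(p):
    a=np.array(p["attitude"],float)
    return a if a.shape==(3,3) else (R.from_rotvec(a).as_matrix() if a.size==3 else R.from_quat(a).as_matrix())
def ray(p,uv):
    u=cv2.undistortPoints(np.array([[uv]],float),np.array(p["intrinsics"],float),np.array(p["dist"],float))[0,0]
    d=att(p)@np.array([u[0],-u[1],-1.0]); return np.array(p["eye"],float),d/np.linalg.norm(d)
def onz(p,uv,z):
    e,d=ray(p,uv); return e+d*(z-e[2])/d[2]
def proj(p,X):
    c=att(p).T@(np.array(X,float)-np.array(p["eye"])); c=np.array([c[0],-c[1],-c[2]])
    return cv2.projectPoints(c[None],np.zeros(3),np.zeros(3),np.array(p["intrinsics"],float),np.array(p["dist"],float))[0][0,0]
def tri(ps,uvs):
    A=np.zeros((3,3));b=np.zeros(3)
    for p,uv in zip(ps,uvs):
        e,d=ray(p,uv);M=np.eye(3)-np.outer(d,d);A+=M;b+=M@e
    X=np.linalg.solve(A,b); return X,[np.linalg.norm(proj(p,X)-uv) for p,uv in zip(ps,uvs)]
def save(p,n): cv2.imwrite("pics/"+n,p["pixels"][:,:,::-1])
E
python3 - <<'E'
from h import *
np.set_printoptions(precision=4,suppress=True)
s=r.grab_frame("scene");t=r.grab_frame("top")
save(s,"s0.png");save(t,"t0.png")
for p in(s,t):print(p["eye"],p["attitude"],p["intrinsics"],p["dist"])
for n in["tray_opening","tray_ledge","jar_center","rowjar1_center","rowjar2_center","spatula_center","spatula_butt","spatula_tip","mug","measuring_cup","whisk"]:
    print(n)
    for p in(s,t):print("   ",[(np.round(k["point"],1).tolist(),round(k["conf"],2)) for k in r.landmark_of(p,n)[:5]])
print(r.get_obs())
E
```

```text
[ 1.0289 -0.6623  0.641 ] [0.8673 0.2641 0.5603] [[437.9171   0.     326.2179]
 [  0.     437.9171 238.6825]
 [  0.       0.       1.    ]] [-0.0572  0.      0.      0.      0.    ]
[ 0.4557 -0.0879  0.9377] [ 0.1057 -0.1431 -1.5693] [[471.624    0.     318.1101]
 [  0.     471.624  235.2109]
 [  0.       0.       1.    ]] [-0.0688  0.      0.      0.      0.    ]
tray_opening
    [([288.7, 200.3], 0.77)]
    [([258.1, 300.0], 0.87)]
tray_ledge
    [([350.4, 239.4], 0.8)]
    [([252.3, 218.9], 0.61)]
jar_center
    [([300.6, 212.8], 0.73)]
    [([262.6, 276.8], 0.76)]
rowjar1_center
    [([400.6, 276.2], 0.82), ([312.6, 267.8], 0.76)]
    [([292.5, 128.3], 0.88), ([334.2, 207.5], 0.8), ([165.2, 226.6], 0.65)]
rowjar2_center
    [([348.7, 230.8], 0.92)]
    [([265.6, 210.3], 0.88)]
spatula_center
    [([271.0, 212.1], 0.92)]
    [([262.4, 325.4], 0.62)]
spatula_butt
    []
    [([255.0, 219.9], 0.66)]
spatula_tip
    [([307.0, 184.6], 0.58)]
    [([470.7, 304.9], 0.64)]
mug
    [([273.5, 210.4], 0.58), ([386.5, 198.6], 0.57)]
    [([162.3, 225.3], 0.92)]
measuring_cup
    [([250.9, 378.3], 0.62), ([350.5, 229.5], 0.25)]
    [([448.0, 195.6], 0.75), ([333.8, 206.4], 0.5)]
whisk
    [([149.9, 327.9], 0.9), ([275.6, 211.6], 0.67), ([306.1, 185.2], 0.19)]
    [([471.1, 301.7], 0.74)]
{'clock': 1.2, 'joints': array([ 1.0789,  0.477 ,  0.0224,  1.5554, -0.0115,  1.1093, -0.0831]), 'qvel': array([-0.0012,  0.0003,  0.0014, -0.0012, -0.0016, -0.0015,  0.0007]), 'tau': array([  0.    , -59.634 ,   1.6062, -28.155 ,   0.0124,   0.0017,
        -0.    ]), 'tcp_pos': array([ 0.2527, -0.6259,  0.2313]), 'orientation': array([ 3.0839,  0.5991, -0.0001]), 'contact_force': array([-0.3193, -0.0846,  0.0079]), 'moment': array([-0.0079, -0.0599, -0.0453]), 'gripper_force': 0.0, 'grip_width': 0.08539862430702036}
```

View pics/s0.png

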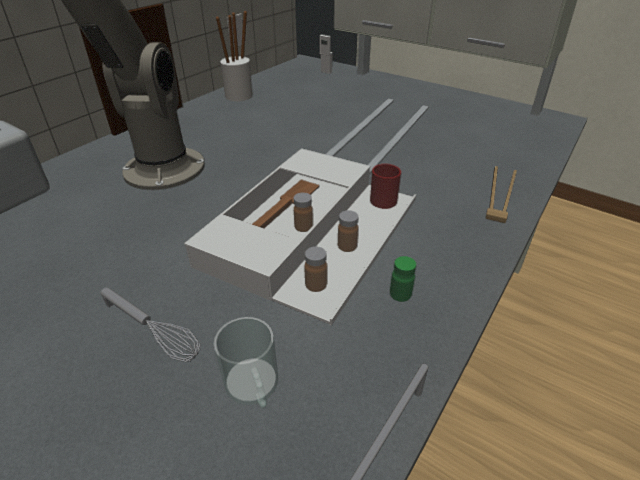

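View pics/t0.png

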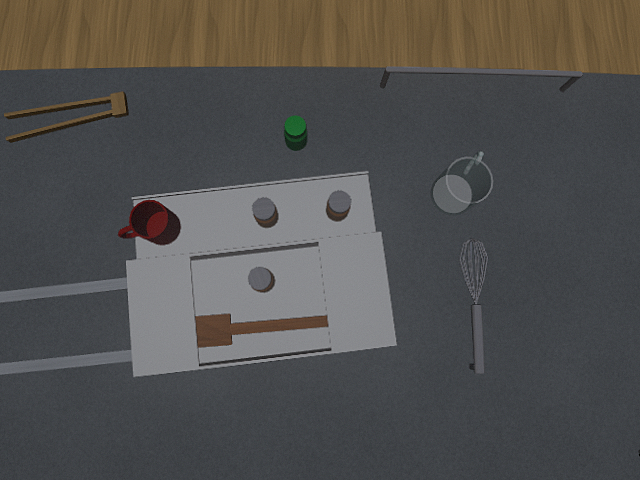

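The scene view shows the two row jars at about (316,270) and (348,231), the well jar at (303,212), and the green look-alike at (402,278). In the top view the row lids are at (339,202) and (264,209), and the well lid is at (260,277). The turner runs along row 325 with its blade to the left (+y), and the opening's corners are near (191,256), (319,243), (330,350) and (199,364).

```bash
python3 - <<'E'
from h import *
np.set_printoptions(precision=4,suppress=True)
s=r.grab_frame("scene");t=r.grab_frame("top")
for n,a,b in[("row1",(315.5,269),(339,207)),("row2",(348.7,230.8),(265.6,210.3)),("jar",(302.5,212.8),(261.5,279))]:
    print(n,tri([s,t],[a,b]))
print("jars by outline lid-top in top view")
for n in["jar_center","rowjar1_center"]:
  for o in r.outline_of(t,n)[:4]:
    print(n,o["rect"],o["conf"])
print([ (o["rect"],round(o["conf"],2)) for o in r.outline_of(t,"spatula_center")])
for nm,uvs in[("open",[(191,256),(319,243),(330,350),(199,364)]),("outer",[(127,261),(382,233),(396,346),(133,376)])]:
    P=np.array([onz(t,u,.067) for u in uvs]);print(nm,P.tolist(),P.mean(0),[np.linalg.norm(P[i]-P[(i+1)%4]) for i in range(4)],[np.arctan2(*(-(P[1]-P[0]))[:2]),np.arctan2(*(-(P[2]-P[3]))[:2])])
print("ledge far corners",onz(t,(133,198),.018),onz(t,(368,173),.018))
print("lids",[onz(t,u,.085+z) for u,z in(((339,202),.01),((264,209),.01),((260,277),.006))])
# turner handle: edges top surfaces
g=t["pixels"].astype(int); m=((g[:,:,0]-g[:,:,2])>25)
m[:295]=0;m[365:]=0;m[:,:190]=0;m[:,335:]=0
for c in(196,200,210,220,228,235,250,280,300,320,326):
    k=np.where(m[:,c])[0];print(c,k.min() if len(k) else None,k.max() if len(k) else None,end='; ')
rr=np.where(m.any(0))[0];print(rr.min(),rr.max())
E
python3 -c "
import cv2;i=cv2.imread('pics/t0.png')[180:390,110:410];cv2.imwrite('pics/t0c.png',cv2.resize(i,None,fx=2.66,fy=2.66,interpolation=2))"
```

```text
row1 (array([ 0.6532, -0.1486,  0.0525]), [np.float64(0.7996862389212726), np.float64(0.8208235092613161)])
row2 (array([ 0.6448, -0.0092,  0.0556]), [np.float64(0.026419330019339275), np.float64(0.030341625344940906)])
jar (array([ 0.5143, -0.0027,  0.0473]), [np.float64(0.12750905901181322), np.float64(0.15815090644907012)])
jars by outline lid-top in top view
jar_center [252.3, 267.3, 22.8, 27.5] 0.63
rowjar1_center [325.4, 192.8, 27.6, 28.3] 0.85
rowjar1_center [282.6, 112.8, 23.5, 39.8] 0.71
[([194.3, 313.5, 131.8, 32.4], 0.92)]
open [[0.5558316091703728, 0.12705733051030516, 0.06699999999999995], [0.5800884870967998, -0.1105266730503393, 0.06699999999999995], [0.3845823285885149, -0.12957513817376295, 0.06699999999999995], [0.3603384223169915, 0.1062837295723724, 0.06699999999999995]] [ 0.4702 -0.0017  0.067 ] [np.float64(0.23881908398334062), np.float64(0.19643192723746547), np.float64(0.2371016079359045), np.float64(0.19659381628632047)] [np.float64(-0.10174555551461804), np.float64(-0.10243014664206679)]
outer [[0.5463989459356299, 0.24642060470517269, 0.06699999999999995], [0.5989722922555687, -0.2290884657656294, 0.06699999999999995], [0.39062985710918996, -0.2498460191245489, 0.06699999999999995], [0.33847044145905275, 0.22516224629729986, 0.06699999999999995]] [ 0.4686 -0.0018  0.067 ] [np.float64(0.47840655602038157), np.float64(0.2093739389326461), np.float64(0.477863429088309), np.float64(0.2090123938336278)] [np.float64(-0.11011500757080414), np.float64(-0.10936921092522779)]
ledge far corners [0.6783 0.2607 0.018 ] [ 0.7303 -0.2118  0.018 ]
lids [array([ 0.652 , -0.1468,  0.095 ]), array([ 0.6388, -0.0098,  0.095 ]), array([ 0.5152, -0.0039,  0.091 ])]
196 316 328; 200 316 346; 210 315 345; 220 315 345; 228 314 344; 235 323 333; 250 322 332; 280 320 329; 300 318 328; 320 316 326; 326 316 325; 195 327
```

View pics/t0c.png

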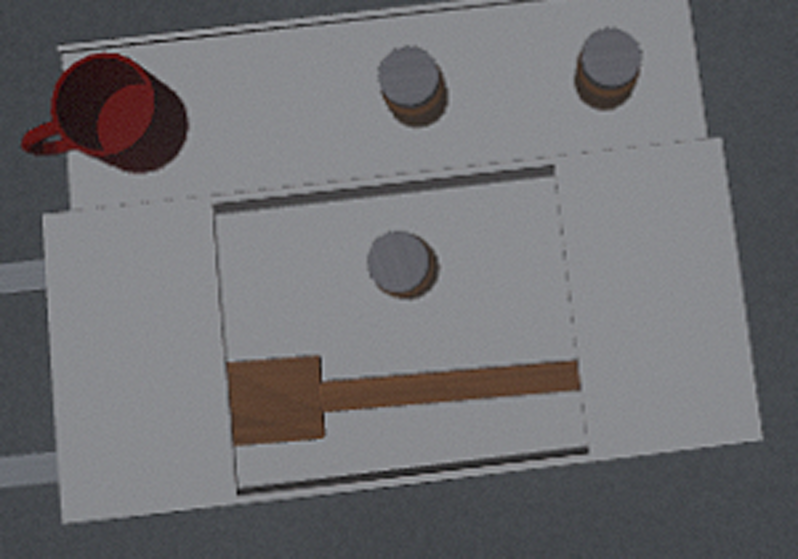

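The crop confirms the layout: lids in the full image at about (263.8,208.6), (339.7,201.4) and (260,278.9), with the blade at the left cover edge. Next I'll work out the turner pose and the first move.

```bash
cat >> h.py <<'E'
np.set_printoptions(precision=4,suppress=True)
YAW=.107; C=np.array([.4693,-.0018,0]); RT=R.from_euler('z',YAW).as_matrix()
def T(x,y,z): return C+RT@np.array([x,y,z])      # tray->world
def inT(w): return RT.T@(np.array(w)-C)
def Rd(phi,tilt=0): # tool down; tilt>0 raises the turner's butt (-y) end
    M=np.array([[np.cos(phi),np.sin(phi),0],[np.sin(phi),-np.cos(phi),0],[0,0,-1.]]).T.T
    return R.from_matrix(M)*R.from_euler('y',tilt)
PH=YAW+np.pi/2
def mv(pos,phi=PH,tilt=0,n=1):
    o=r.get_obs();q=R.from_rotvec(o["orientation"]);g=Rd(phi,tilt)
    sh=q.inv().apply(np.array(pos)-o["tcp_pos"])/.25; tu=(q.inv()*g).as_rotvec()/(np.pi/2)
    print("shift",np.round(sh,4),"turn",np.round(tu,4)); return sh,tu
def st():
    o=r.get_obs();print(round(o["clock"],2),"tcp",o["tcp_pos"],"tray",inT(o["tcp_pos"]),"rv",o["orientation"],"q",o["joints"],"F",o["contact_force"],"w",o["grip_width"],"g",o["gripper_force"])
E
python3 - <<'E'
from h import *
t=r.grab_frame("top")
for u,z in(((235,328),.026),((280,324.7),.026),((326,320.7),.026),((200,331),.014),((228,329),.014)):
    print(inT(onz(t,u,z)))
print("blade/handle junction",inT(onz(t,(231,329),.014)),inT(onz(t,(195,330),.014)))
for w in[(.652,-.147,.05),(.640,-.0095,.05),(.5150,-.0035,.05)]:print(inT(w))
mv([.515,-.0035,.18])
print(Rd(.384).as_matrix(),R.from_rotvec(r.get_obs()["orientation"]).as_matrix())
E
```

```text
[-0.0407  0.0552  0.026 ]
[-0.0438 -0.0304  0.026 ]
[-0.046  -0.1183  0.026 ]
[-0.0395  0.1246  0.014 ]
[-0.0414  0.0706  0.014 ]
blade/handle junction [-0.042   0.0649  0.014 ] [-0.0366  0.134   0.014 ]
[ 0.1661 -0.1639  0.05  ]
[ 0.1689 -0.0259  0.05  ]
[ 0.0453 -0.0066  0.05  ]
shift [ 1.9049 -1.9157  0.2052] turn [-0.     -0.     -0.8238]
[[ 0.9272  0.3746  0.    ]
 [ 0.3746 -0.9272  0.    ]
 [ 0.      0.     -1.    ]] [[ 0.9273  0.3744  0.    ]
 [ 0.3744 -0.9273  0.    ]
 [ 0.     -0.     -1.    ]]
```

Call:
apply_moves(
  rows=[
    [0.85,-0.85,0.05,0,0,-0.37],
    [0.85,-0.85,0.05,0,0,-0.37],
    [0.85,-0.85,0.05,0,0,-0.37],
    [0.85,-0.85,0.05,0,0,-0.37],
    [0.85,-0.85,0.05,0,0,-0.37],
  ],
  claw=0.7,
  newtons=40,
)

```text
clock: 2.12
tcp_pos: [0.3711, -0.3469, 0.219]
orientation: [2.781, 1.46, 0.001]
contact_force: [0.9, -1.0, 0.0]
grip_width: 0.06
gripper_force: 0.0
```

```bash
python3 - <<'E'
from h import *
st();mv([.515,-.0035,.18])
E
```

```text
2.12 tcp [ 0.3711 -0.3469  0.219 ] tray [-0.1345 -0.3327  0.219 ] rv [2.7814 1.4596 0.0008] q [ 0.8214  0.2277 -0.2222  1.9506  0.0602  0.9689 -0.0336] F [ 0.9387 -1.0189  0.0119] w 0.05997663504003357 g 0.0
shift [ 1.4573 -0.307   0.1562] turn [ 0.0004  0.     -0.4528]
```

Call:
apply_moves(
  rows=[
    [0.97,-0.205,0.104,0,0,-0.3],
    [0.97,-0.205,0.104,0,0,-0.3],
    [0.97,-0.205,0.104,0,0,-0.3],
    [0.97,-0.205,0.104,0,0,-0.3],
    [0.97,-0.205,0.104,0,0,-0.3],
  ],
)

```text
clock: 2.75
tcp_pos: [0.4679, -0.1155, 0.193]
orientation: [-2.356, -2.077, -0.003]
contact_force: [-0.9, -1.1, -0.1]
grip_width: 0.0599
gripper_force: 0.0
```

```bash
python3 - <<'E'
from h import *
st();mv([.515,-.0035,.18])
E
```

```text
2.75 tcp [ 0.4679 -0.1155  0.193 ] tray [-0.0136 -0.1129  0.193 ] rv [-2.3559 -2.0774 -0.0034] q [ 0.5092  0.2384 -0.4515  2.0213  0.1286  0.9079 -0.1359] F [-0.8649 -1.138  -0.0585] w 0.059886632250186554 g 0.0
shift [0.4678 0.1309 0.053 ] turn [ 0.0008 -0.0012 -0.148 ]
```

Call:
apply_moves(
  rows=[
    [0.468,0.131,0.053,0,0,-0.148],
    [0.468,0.131,0.053,0,0,-0.148],
    [0.468,0.131,0.053,0,0,-0.148],
    [0.468,0.131,0.053,0,0,-0.148],
  ],
)

```text
clock: 3.25
tcp_pos: [0.5141, -0.0106, 0.1794]
orientation: [2.111, 2.326, -0.002]
contact_force: [-0.5, 0.3, -0.3]
grip_width: 0.0597
gripper_force: 0.0
```

```bash
python3 - <<'E'
from h import *
s=r.grab_frame("scene");save(s,"s1.png")
st();mv([.515,-.0035,.044])
for n in["jar_center"]:print([(k["point"],k["conf"]) for k in r.landmark_of(s,n)])
E
```

```text
3.3 tcp [ 0.5139 -0.0112  0.1794] tray [ 0.0434 -0.0142  0.1794] rv [ 2.113   2.3245 -0.0019] q [ 0.3421  0.3216 -0.5278  1.9604  0.204   0.9119 -0.1939] F [-0.3393 -0.5765 -1.0527] w 0.06022223647381934 g 0.0
shift [0.031  0.0075 0.5417] turn [-0.0005  0.0007 -0.0075]
[([302.9, 214.6], 0.65)]
```

View pics/s1.png

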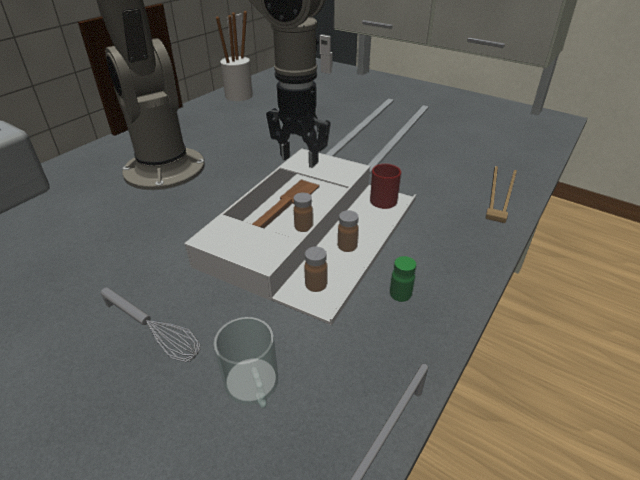

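The gripper's fingertips are at (298,160), right above the well jar at (303,212), and nothing has been disturbed. I'll descend and close.

Call:
apply_moves(
  rows=[
    [0.03,0.008,0.1,0,0,-0.007],
    [0.03,0.008,0.25,0,0,-0.007],
    [0.03,0.008,0.4,0,0,-0.007],
    [0.03,0.008,0.54,0,0,-0.007],
    [0.03,0.008,0.54,0,0,-0.007],
  ],
)

```text
clock: 3.98
tcp_pos: [0.5134, -0.0034, 0.0428]
orientation: [-2.098, -2.334, 0.006]
contact_force: [0.2, 0.6, 0.6]
grip_width: 0.0597
gripper_force: 0.0
```

Call:
apply_moves(
  rows=[
    [0,0,0,0,0,0],
    [0,0,0,0,0,0],
    [0,0,0,0,0,0],
    [0,0,0,0,0,0],
    [0,0,0,0,0,0],
  ],
  claw=0,
  newtons=40,
)

```text
clock: 4.6
tcp_pos: [0.5165, -0.0016, 0.0456]
orientation: [2.096, 2.338, 0.002]
contact_force: [-1.5, -0.4, 6.9]
grip_width: 0.0441
gripper_force: 41.6
```

```bash
python3 - <<'E'
from h import *
st();mv([.515,-.0035,.16])
E
```

```text
4.6 tcp [ 0.5165 -0.0016  0.0456] tray [ 0.047  -0.0049  0.0456] rv [2.0963 2.3376 0.0017] q [ 0.2432  0.5221 -0.4485  2.0499  0.3693  0.6446 -0.3429] F [-1.4619 -0.3957  6.8762] w 0.04408160600495579 g 41.55866224493366
shift [-0.007  -0.0061 -0.4575] turn [0.0012 0.0004 0.0011]
```

Call:
apply_moves(
  rows=[
    [0,0,-0.08,0,0,0],
    [0,0,-0.2,0,0,0],
    [0,0,-0.35,0,0,0],
    [0,0,-0.5,0,0,0],
    [0,0,-0.5,0,0,0],
  ],
)

```text
clock: 5.22
tcp_pos: [0.5176, -0.0013, 0.1724]
orientation: [2.094, 2.336, 0.006]
contact_force: [-0.8, -0.6, -2.1]
grip_width: 0.0437
gripper_force: 41.4
```

```bash
python3 - <<'E'
from h import *
st()
s=r.grab_frame("scene");t=r.grab_frame("top")
for p in(s,t):
  print([(np.round(k["point"],1),round(k["conf"],2)) for k in r.landmark_of(p,"jar_center")],[(np.round(k["point"],1),round(k["conf"],2)) for k in r.landmark_of(p,"rowjar1_center")])
o=r.get_obs()["tcp_pos"]
print(proj(s,o-[0,0,-.016]),proj(t,o-[0,0,-.016]))
mv([.646,-.0785,.17])
i=s["pixels"][100:320,200:440,::-1];cv2.imwrite("pics/s2.png",cv2.resize(i,None,fx=2.5,fy=2.5))
E
```

```text
5.22 tcp [ 0.5176 -0.0013  0.1724] tray [ 0.048  -0.0046  0.1724] rv [2.0942 2.3356 0.006 ] q [ 0.3317  0.3354 -0.5401  1.9633  0.2206  0.8938 -0.2131] F [-0.8337 -0.5778 -2.0953] w 0.04369976682344652 g 41.445520982088055
[(array([300.9, 165.1]), 0.72)] [(array([309.8, 269.9]), 0.83), (array([404.6, 279.2]), 0.68), (array([253.9, 376.2]), 0.26)]
[] [(array([337.9, 205.6]), 0.95), (array([292.6, 130.4]), 0.71)]
[301.2058 160.4881] [252.8048 273.2157]
shift [-0.3628  0.4886 -0.0081] turn [-0.0015 -0.0002  0.0013]
```

View pics/s2.png

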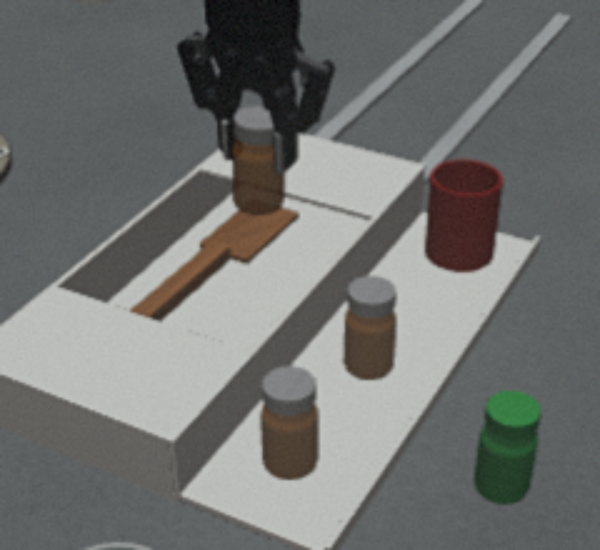

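The jar is held upright (around (303,165) in the full view) and the rest is unmoved. Next I'll refine the gap position using outlines.

```bash
python3 - <<'E'
from h import *
from scipy.optimize import least_squares
s=r.grab_frame("scene");t=r.grab_frame("top")
a=np.linspace(0,2*np.pi,40)
def rect(p,xy,zb):
    P=np.array([proj(p,[xy[0]+.023*np.cos(q),xy[1]+.023*np.sin(q),z]) for z,q in [(zz,q) for zz in(zb,zb+.055) for q in a]]
      +[proj(p,[xy[0]+.0195*np.cos(q),xy[1]+.0195*np.sin(q),zb+.085]) for q in a])
    return np.r_[P.min(0),P.max(0)]
def edge(o): l,tp,w,h=o["rect"];return np.array([l,tp,l+w,tp+h])
cand={}
for nm,p in(("s",s),("t",t)):
    L=[]
    for n in("rowjar1_center","rowjar2_center","jar_center"):
        for o in r.outline_of(p,n):
            e=edge(o)
            if o["conf"]>.3 and not any(abs(e-f).max()<5 for f in L):L.append(e)
    cand[nm]=L;print(nm,[np.round(e) for e in L])
res={}
for n,g in(("r1",(.652,-.147)),("r2",(.640,-.0095))):
    obs=[]
    for nm,p in(("s",s),("t",t)):
        m=rect(p,g,.01);
        for e in cand[nm]:
            if abs((e-m)[[0,2]]).max()<9 and abs(e-m).max()<14:obs.append((nm,p,e))
    f=lambda x:np.concatenate([rect(p,x,.01)-e for _,p,e in obs]) if obs else x
    q=least_squares(f,g,loss="soft_l1");res[n]=q.x;print(n,q.x,inT([*q.x,0]),[o[0] for o in obs],np.round(f(q.x),1))
    for o in obs:
        q1=least_squares(lambda x:rect(o[1],x,.01)-o[2],g);print("   ",o[0],q1.x)
E
```

```text
s [array([390., 254., 418., 301.]), array([306., 248., 326., 292.]), array([342., 208., 359., 250.]), array([252., 182., 318., 228.]), array([292., 144., 315., 188.])]
t [array([284., 114., 306., 153.]), array([326., 191., 352., 221.]), array([255., 196., 281., 225.]), array([287., 316., 328., 333.])]
r1 [ 0.6549 -0.1502] [ 0.1687 -0.1674  0.    ] ['s', 't'] [-2.4 -1.3  0.8  1.   0.3 -1.2 -0.5  0.8]
    s [ 0.6563 -0.1495]
    t [ 0.6544 -0.1504]
r2 [ 0.6454 -0.0113] [ 0.174  -0.0282  0.    ] ['s', 't'] [-4.8  3.8  0.2  4.  -0.6 -0.7 -1.   1. ]
    s [0.6418 0.0038]
    t [ 0.6455 -0.0128]
```

```bash
python3 - <<'E'
from h import *
st();mv([.6495,-.0805,.17])
E
```

```text
5.92 tcp [ 0.5156 -0.0015  0.1694] tray [ 0.0461 -0.0047  0.1694] rv [-2.0971 -2.339   0.0001] q [ 0.331   0.3394 -0.5389  1.966   0.221   0.8936 -0.2133] F [ 0.0242 -0.3344 -1.5303] w 0.04415059445159218 g 41.4367586618755
shift [-0.3722  0.4981 -0.0023] turn [-0.0001 -0.      0.0013]
```

Call:
apply_moves(
  rows=[
    [-0.12,0.16,0,0,0,0],
    [-0.25,0.33,0,0,0,0],
    [-0.372,0.498,0,0,0,0],
    [-0.372,0.498,0,0,0,0],
    [-0.372,0.498,0,0,0,0],
  ],
)

```text
clock: 6.55
tcp_pos: [0.6488, -0.0799, 0.169]
orientation: [-2.096, -2.338, 0.001]
contact_force: [-0.2, 0.7, -1.5]
grip_width: 0.0443
gripper_force: 41.6
```

```bash
python3 - <<'E'
from h import *
s=r.grab_frame("scene");t=r.grab_frame("top")
st();mv([.6495,-.0805,.065])
i=s["pixels"][100:320,200:440,::-1];cv2.imwrite("pics/s3.png",cv2.resize(i,None,fx=2.5,fy=2.5))
print([(np.round(k["point"],1),round(k["conf"],2)) for k in r.landmark_of(s,"jar_center")],proj(s,r.get_obs()["tcp_pos"]+[0,0,.003]))
E
```

```text
6.65 tcp [ 0.6485 -0.0793  0.1695] tray [ 0.1699 -0.0962  0.1695] rv [-2.0949 -2.3401  0.0004] q [ 0.3614  0.5449 -0.4711  1.642   0.2788  1.0228 -0.0871] F [-0.2162 -0.3992 -0.8212] w 0.044020837242690576 g 41.56680541622336
shift [-0.0054  0.0037  0.4182] turn [-0.0005 -0.0003  0.0022]
[(array([333.8, 202.4]), 0.63)] [333.034  201.5307]
```

View pics/s3.png

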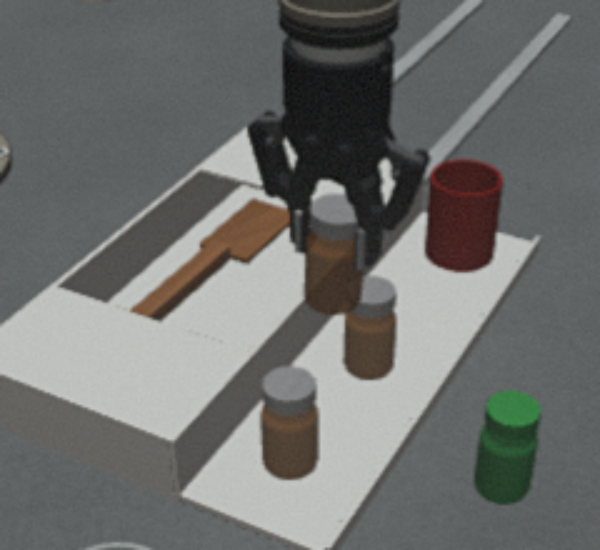

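The jar hangs above the gap, between the row jars at crop (370,330) and (290,425). I'll lower it now.

Call:
apply_moves(
  rows=[
    [-0.005,0.004,0.12,0,0,0],
    [-0.005,0.004,0.27,0,0,0],
    [-0.005,0.004,0.4,0,0,0],
    [-0.005,0.004,0.445,0,0,0],
    [-0.005,0.004,0.445,0,0,0],
  ],
)

```text
clock: 7.32
tcp_pos: [0.6503, -0.0812, 0.0584]
orientation: [-2.096, -2.339, 0.0]
contact_force: [-0.5, -0.0, -1.0]
grip_width: 0.0439
gripper_force: 41.5
```

```bash
python3 - <<'E'
from h import *
s=r.grab_frame("scene");t=r.grab_frame("top")
st();mv([.6495,-.0805,.049])
i=s["pixels"][150:310,240:440,::-1];cv2.imwrite("pics/s4.png",cv2.resize(i,None,fx=3.5,fy=3.5))
for n in("jar_center","rowjar1_center"):print([(np.round(k["point"],1),round(k["conf"],2)) for k in r.landmark_of(s,n)])
print([proj(s,X) for X in([.6495,-.0805,.0525],[.6545,-.1503,.0525],[.644,-.0115,.0525])])
E
```

```text
7.42 tcp [ 0.6516 -0.0814  0.0599] tray [ 0.1728 -0.0986  0.0599] rv [2.0957 2.338  0.0023] q [ 0.3298  0.6735 -0.4254  1.7053  0.354   0.8372 -0.1433] F [ 0.4255 -0.0319 -2.237 ] w 0.044267969502313674 g 41.54299261092092
shift [ 0.0044 -0.0081  0.0436] turn [0.0015 0.0002 0.0014]
[(array([332.7, 246.2]), 0.63)]
[(array([402.6, 278.6]), 0.94), (array([314.8, 270.7]), 0.66)]
[array([332.3009, 250.0752]), array([314.7453, 269.8576]), array([347.7369, 232.3422])]
```

View pics/s4.png

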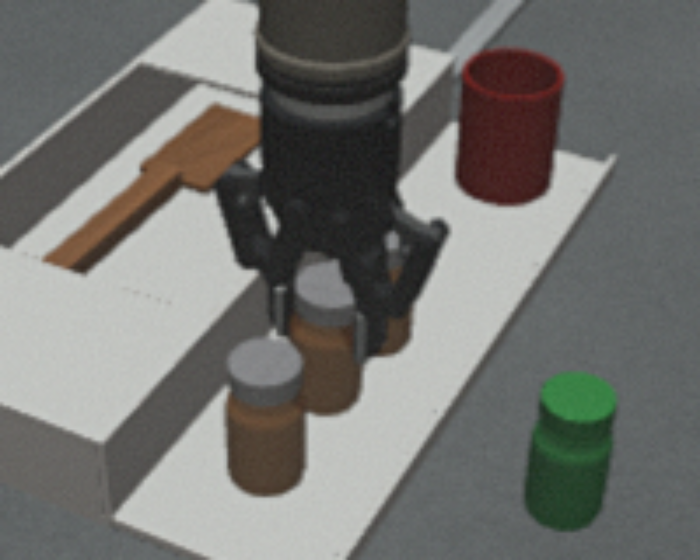

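The held jar sits between the row jars, its base at crop (328,410) against (265,490) and (388,352), so it's on the line. I'll lower the last centimetre.

Call:
apply_moves(
  rows=[
    [0,0,0.02,0,0,0],
    [0,0,0.03,0,0,0],
    [0,0,0.03,0,0,0],
  ],
)

```text
clock: 7.9
tcp_pos: [0.6503, -0.0817, 0.0505]
orientation: [-2.097, -2.339, 0.001]
contact_force: [0.1, -0.5, -1.7]
grip_width: 0.0441
gripper_force: 41.6
```

Call:
apply_moves(
  rows=[
    [0,0,0.006,0,0,0],
    [0,0,0.006,0,0,0],
  ],
)

```text
clock: 8.15
tcp_pos: [0.6507, -0.0816, 0.0498]
orientation: [2.097, 2.339, -0.0]
contact_force: [-2.0, 0.3, 3.8]
grip_width: 0.0439
gripper_force: 42.0
```

Call:
apply_moves(
  rows=[
    [0,0,0,0,0,0],
    [0,0,0,0,0,0],
    [0,0,0,0,0,0],
    [0,0,0,0,0,0],
  ],
  claw=0.75,
)

```text
clock: 8.65
tcp_pos: [0.6506, -0.0816, 0.0492]
orientation: [2.097, 2.339, 0.0]
contact_force: [0.5, 0.6, 0.1]
grip_width: 0.0643
gripper_force: 0.0
```

Call:
apply_moves(
  rows=[
    [0,0,-0.1,0,0,0],
    [0,0,-0.25,0,0,0],
    [0,0,-0.4,0,0,0],
    [0,0,-0.6,0,0,0],
  ],
)

```text
clock: 9.15
tcp_pos: [0.6498, -0.0817, 0.1996]
orientation: [-2.096, -2.338, 0.002]
contact_force: [-0.1, 0.2, 0.4]
grip_width: 0.0643
gripper_force: 0.0
```

```bash
python3 - <<'E'
from h import *
st();mv(T(-.0455,-.105,.2),PH-.03)
E
```

```text
9.15 tcp [ 0.6498 -0.0817  0.1996] tray [ 0.1709 -0.0987  0.1996] rv [-2.096  -2.3379  0.002 ] q [ 0.3704  0.5187 -0.4797  1.6101  0.2622  1.0794 -0.0714] F [-0.058   0.2101  0.4282] w 0.0643225495032816 g 0.0
shift [-0.0236 -0.8656  0.0002] turn [-0.0013 -0.0003  0.0204]
```

```bash
python3 - <<'E'
from h import *
mv(T(-.043,-.075,.13),PH-.03)
E
```

```text
shift [ 0.0963 -0.8548  0.2802] turn [-0.0013 -0.0003  0.0204]
```

Call:
apply_moves(
  rows=[
    [0.03,-0.24,0,0,0,0.01],
    [0.06,-0.48,0,0,0,0.02],
    [0.096,-0.72,0,0,0,0.02],
    [0.096,-0.855,0.13,0,0,0.02],
    [0.096,-0.855,0.28,0,0,0.02],
  ],
  claw=0.55,
)

```text
clock: 9.78
tcp_pos: [0.4334, -0.082, 0.1294]
orientation: [2.134, 2.303, -0.002]
contact_force: [1.0, -0.4, 0.3]
grip_width: 0.0471
gripper_force: 0.0
```

Call:
apply_moves(
  rows=[
    [0,0,0,0,0,0],
    [0,0,0,0,0,0],
  ],
)

```text
clock: 10.02
tcp_pos: [0.4367, -0.0807, 0.1304]
orientation: [2.133, 2.306, 0.002]
contact_force: [0.4, 0.2, -0.2]
grip_width: 0.0468
gripper_force: 0.0
```

```bash
python3 - <<'E'
from h import *
s=r.grab_frame("scene");t=r.grab_frame("top")
st();mv(T(-.043,-.075,.010),PH-.03)
i=s["pixels"][100:310,190:440,::-1];i=cv2.resize(i,None,fx=2.8,fy=2.8);cv2.imwrite("pics/s5.png",i)
print([tuple(np.round(proj(s,X),1)) for X in([.6545,-.1503,.01],[.6495,-.0805,.01],[.644,-.0115,.01])])
for n in("rowjar1_center","jar_center","rowjar2_center"):
  for p in (s,t): print(n,[(np.round(k["point"],1),round(k["conf"],2)) for k in r.landmark_of(p,n)])
E
```

```text
10.12 tcp [ 0.4371 -0.0809  0.1306] tray [-0.0405 -0.0752  0.1306] rv [2.1321 2.3046 0.0025] q [ 0.5005  0.2818 -0.5218  2.1555  0.2055  0.7482 -0.0776] F [ 1.0206 -0.5721  0.0792] w 0.04686642832248077 g 0.0
shift [ 0.0006 -0.0113  0.4825] turn [0.0016 0.0003 0.0005]
[(np.float64(315.0), np.float64(285.2)), (np.float64(332.0), np.float64(265.2)), (np.float64(347.1), np.float64(247.3))]
rowjar1_center [(array([312.9, 270.9]), 0.94), (array([402.4, 278. ]), 0.9)]
rowjar1_center [(array([293.5, 131. ]), 0.88), (array([338.3, 208.1]), 0.64)]
jar_center [(array([332.1, 252.8]), 0.9)]
jar_center [(array([301.1, 209.7]), 0.86)]
rowjar2_center [(array([350.3, 231.1]), 0.79)]
rowjar2_center [(array([266.3, 210. ]), 0.67)]
```

View pics/s5.png

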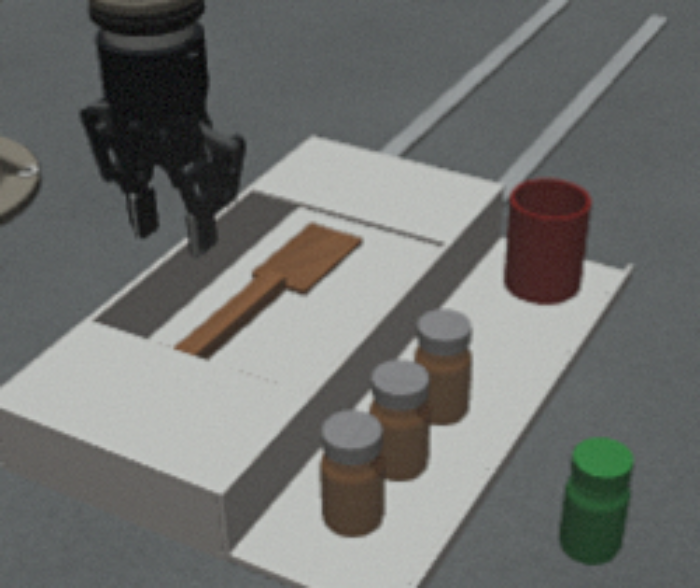

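The three jars stand in one straight, evenly spaced row, with lids at crop (352,432), (400,382) and (444,328). The gripper is above the handle, so I'll descend on the turner.

Call:
apply_moves(
  rows=[
    [0,-0.008,0.15,0,0,0],
    [0,-0.008,0.3,0,0,0],
    [0,-0.008,0.42,0,0,0],
    [0,-0.008,0.48,0,0,0],
    [0,-0.008,0.48,0,0,0],
  ],
)

```text
clock: 11.05
tcp_pos: [0.4353, -0.0807, 0.0091]
orientation: [2.132, 2.306, 0.003]
contact_force: [3.0, 0.5, 0.0]
grip_width: 0.0471
gripper_force: 0.0
```

```bash
python3 - <<'E'
from h import *
st();mv(T(-.042,-.075,.009),PH-.03)
E
```

```text
11.05 tcp [ 0.4353 -0.0807  0.0091] tray [-0.0422 -0.0748  0.0091] rv [2.1321 2.3058 0.0032] q [ 0.3747  0.5026 -0.3947  2.2312  0.416   0.474  -0.2712] F [2.9748 0.5072 0.0152] w 0.04705634975457973 g 0.0
shift [-0.0008  0.001   0.0004] turn [ 0.0014 -0.0004  0.0008]
```

Good reach. Close on the handle.

Call:
apply_moves(
  rows=[
    [0,0,0,0,0,0],
    [0,0,0,0,0,0],
    [0,0,0,0,0,0],
    [0,0,0,0,0,0],
    [0,0,0,0,0,0],
  ],
  claw=0,
  newtons=90,
)

```text
clock: 11.68
tcp_pos: [0.4331, -0.0813, 0.0099]
orientation: [2.134, 2.306, -0.001]
contact_force: [-1.0, 1.3, 5.3]
grip_width: 0.02
gripper_force: 88.9
```

```bash
python3 - <<'E'
from h import *
st()
E
```

```text
11.68 tcp [ 0.4331 -0.0813  0.0099] tray [-0.0445 -0.0752  0.0099] rv [ 2.1337  2.3055 -0.001 ] q [ 0.3763  0.4995 -0.3955  2.2339  0.4153  0.4768 -0.271 ] F [-1.033   1.3255  5.2885] w 0.01995416308205449 g 88.94482254981995
```

Call:
apply_moves(
  rows=[
    [0,0,-0.016,0,0,0],
    [0.06,0,-0.016,0,0,0],
    [0.13,0,-0.016,0,0,0],
    [0.19,0,-0.016,0,0,0],
    [0.19,0,-0.016,0,0,0],
  ],
)

```text
clock: 12.3
tcp_pos: [0.4297, -0.0321, 0.0133]
orientation: [-2.13, -2.309, -0.0]
contact_force: [-0.0, -0.7, -1.3]
grip_width: 0.0193
gripper_force: 88.1
```

```bash
python3 - <<'E'
from h import *
s=r.grab_frame("scene");t=r.grab_frame("top")
st()
i=s["pixels"][100:310,190:440,::-1];i=cv2.resize(i,None,fx=2.8,fy=2.8);cv2.imwrite("pics/s6.png",i)
print([(np.round(k["point"],1),round(k["conf"],2)) for k in r.landmark_of(s,"spatula_butt")], [(np.round(k["point"],1),round(k["conf"],2)) for k in r.landmark_of(t,"spatula_butt")])
print([ (proj(s,T(-.045,y,.018)),proj(t,T(-.045,y,.018))) for y in(-.114,)])
E
```

```text
12.4 tcp [ 0.4297 -0.0338  0.0133] tray [-0.0427 -0.0276  0.0133] rv [ 2.1331  2.3064 -0.0007] q [ 0.2719  0.483  -0.3999  2.254   0.4097  0.472  -0.3773] F [ 0.368  -0.313  -0.7977] w 0.019657265662328203 g 88.11139225959778
[(array([247.7, 234.6]), 0.88)] [(array([323.9, 318.2]), 0.8)]
[(array([245.1118, 236.5646]), array([323.5744, 320.3233]))]
```

View pics/s6.png

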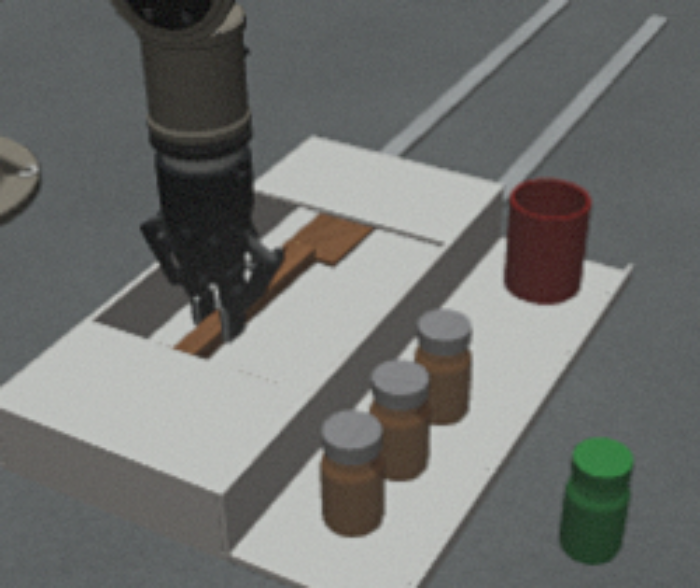

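The turner has slid with the grip. Its butt is now right at the cover edge (crop (180,350)) and the jars are unmoved. Slide 7 mm more, then tilt.

Call:
apply_moves(
  rows=[
    [0.015,0,0,0,0,0],
    [0.03,0,0,0,0,0],
    [0.03,0,0,0,0,0],
  ],
)

```text
clock: 12.88
tcp_pos: [0.4293, -0.026, 0.0133]
orientation: [-2.133, -2.306, -0.0]
contact_force: [-0.7, 0.1, -1.9]
grip_width: 0.0197
gripper_force: 88.1
```

Call:
apply_moves(
  rows=[
    [0.003,0,-0.06,0,-0.039,0],
    [0.007,0,-0.118,0,-0.078,0],
    [0.013,0,-0.177,0,-0.117,0],
    [0.02,0,-0.236,0,-0.156,0],
    [0.02,0,-0.236,0,-0.156,0],
  ],
)

```text
clock: 13.5
tcp_pos: [0.4297, -0.0198, 0.0729]
orientation: [2.001, 2.169, -0.243]
contact_force: [0.2, 1.0, -0.4]
grip_width: 0.0197
gripper_force: 88.2
```

```bash
python3 - <<'E'
from h import *
s=r.grab_frame("scene");t=r.grab_frame("top")
st();o=r.get_obs();M=R.from_rotvec(o["orientation"]).as_matrix();print(M[:,0])
b=o["tcp_pos"]-M[:,0]*.086;tp=o["tcp_pos"]+M[:,0]*.244;print("butt",inT(b),"tip",inT(tp),proj(s,b-M[:,2]*.007),proj(t,b-M[:,2]*.007))
for p in(s,t):print([(np.round(k["point"],1),round(k["conf"],2)) for k in r.landmark_of(p,"spatula_butt")])
i=s["pixels"][100:310,190:440,::-1];i=cv2.resize(i,None,fx=2.8,fy=2.8);cv2.imwrite("pics/s7.png",i)
E
```

```text
13.6 tcp [ 0.4287 -0.0214  0.072 ] tray [-0.0425 -0.0152  0.072 ] rv [ 2.0051  2.1673 -0.2464] q [-0.0275  0.3595 -0.2942  2.2506  0.557   0.6821 -0.6892] F [-0.1365 -0.0447 -1.594 ] w 0.019772420396527143 g 88.19775223731995
[-0.0753  0.9674 -0.2417]
butt [-0.0449 -0.0986  0.0928] tip [-0.0356  0.2215  0.013 ] [245.686  203.2741] [315.504  322.3233]
[(array([249.6, 204.5]), 0.69)]
[(array([314.3, 321.7]), 0.92)]
```

View pics/s7.png

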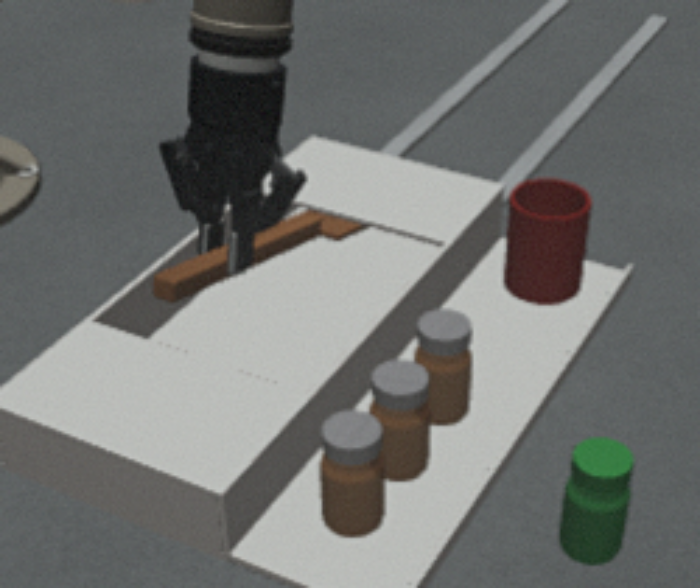

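The turner is tilted, with its butt free above the cover (crop (165,290)) and its tip under the far cover, as predicted. Now I'll draw it out along its own axis.

Call:
apply_moves(
  rows=[
    [-0.07,0,0,0,0,0],
    [-0.18,0,0,0,0,0],
    [-0.3,0,0,0,0,0],
    [-0.42,0,0,0,0,0],
    [-0.52,0,0,0,0,0],
  ],
)

```text
clock: 14.32
tcp_pos: [0.4379, -0.1491, 0.1035]
orientation: [2.008, 2.165, -0.248]
contact_force: [0.5, -0.6, -1.5]
grip_width: 0.0201
gripper_force: 88.2
```

Call:
apply_moves(
  rows=[
    [-0.02,0,0,0,0,0],
    [-0.02,0,0,0,0,0],
  ],
)

```text
clock: 14.58
tcp_pos: [0.4386, -0.1519, 0.1046]
orientation: [2.007, 2.166, -0.247]
contact_force: [-0.4, -0.2, -2.5]
grip_width: 0.02
gripper_force: 88.2
```

```bash
python3 - <<'E'
from h import *
t=r.grab_frame("top");s=r.grab_frame("scene")
st();o=r.get_obs();M=R.from_rotvec(o["orientation"]).as_matrix()
b=o["tcp_pos"]-M[:,0]*.086;tp=o["tcp_pos"]+M[:,0]*.244;print("butt",inT(b),"tip",inT(tp),proj(t,tp),proj(s,tp))
for p in(t,s):print([(np.round(k["point"],1),round(k["conf"],2)) for k in r.landmark_of(p,"spatula_tip")])
q=o["tcp_pos"]+[0,0,.15]
mv(q,PH-.03,-14*np.pi/180);mv(q,PH-.03,0)
E
```

```text
14.68 tcp [ 0.4388 -0.151   0.1046] tray [-0.0463 -0.1451  0.1046] rv [ 2.0041  2.1682 -0.2467] q [ 0.2301  0.3069 -0.2386  2.208   0.5141  0.6815 -0.3287] F [ 0.2203  1.1559 -0.8487] w 0.019676107575913843 g 88.17890882492065
butt [-0.0486 -0.2285  0.1254] tip [-0.0395  0.0916  0.0456] [213.8628 329.8466] [293.7217 184.8897]
[(array([212.9, 329.9]), 0.92), (array([261.1, 303.2]), 0.49)]
[(array([290.1, 184.7]), 0.79)]
shift [-0.1452 -0.0008 -0.5816] turn [0.     0.0001 0.0013]
shift [-0.1452 -0.0008 -0.5816] turn [-0.0001  0.1557  0.0013]
```

The tip is clear of the far cover. Lift straight up, then level.

Call:
apply_moves(
  rows=[
    [-0.03,0,-0.12,0,0,0],
    [-0.08,0,-0.32,0,0,0],
    [-0.13,0,-0.52,0,0.05,0],
    [-0.145,0,-0.58,0,0.1,0],
    [-0.145,0,-0.58,0,0.156,0],
  ],
)

```text
clock: 15.4
tcp_pos: [0.4402, -0.1511, 0.2564]
orientation: [2.13, 2.307, 0.006]
contact_force: [-0.3, -0.8, -2.4]
grip_width: 0.0197
gripper_force: 88.4
```

Call:
apply_moves(
  rows=[
    [0,0,0,0,0,0],
    [0,0,0,0,0,0],
    [0,0,0,0,0,0],
    [0,0,0,0,0,0],
  ],
)

```text
clock: 15.9
tcp_pos: [0.439, -0.1512, 0.2543]
orientation: [-2.132, -2.307, 0.001]
contact_force: [0.2, -0.8, -1.7]
grip_width: 0.0197
gripper_force: 88.4
```

```bash
python3 - <<'E'
from h import *
s=r.grab_frame("scene");t=r.grab_frame("top");save(s,"s8.png")
st();o=r.get_obs();print(np.abs(o["qvel"]).max())
M=R.from_rotvec(o["orientation"]).as_matrix()
b=o["tcp_pos"]-M[:,0]*.086;tp=o["tcp_pos"]+M[:,0]*.244;print(b,tp,proj(s,tp),proj(s,b))
for n in("spatula_tip","spatula_butt"):print([(np.round(k["point"],1),round(k["conf"],2)) for k in r.landmark_of(s,n)],[(np.round(k["point"],1),round(k["conf"],2)) for k in r.landmark_of(t,n)])
E
```

```text
16.0 tcp [ 0.439  -0.1515  0.2544] tray [-0.0461 -0.1456  0.2544] rv [ 2.1328  2.3067 -0.0004] q [ 0.4312  0.1172 -0.2518  1.9972  0.0342  1.0313  0.2417] F [ 0.3417  0.9462 -2.0285] w 0.0198177352603409 g 88.41466426849365
0.005766491687790866
[ 0.4457 -0.2372  0.2544] [0.4199 0.0918 0.2544] [291.6814 105.5707] [189.1653 167.9873]
[(array([291. , 103.1]), 0.63)] [(array([177.9, 337.9]), 0.62), (array([337.5, 208. ]), 0.28), (array([261.9, 303.7]), 0.22)]
[(array([190.2, 164.4]), 0.92)] []
```

View pics/s8.png

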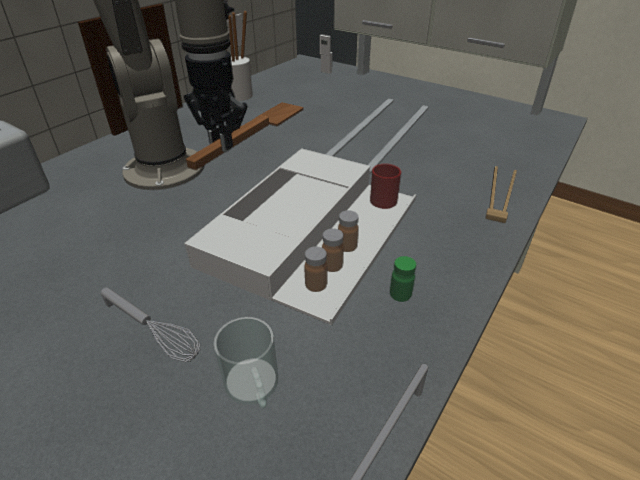

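The turner is held level, from (190,164) to (291,103), at a height of about 0.25 m. The jars stand in a row at (316,270), (333,250) and (348,231), and the bystanders are untouched.

```bash
python3 -c "
from bench import r
print(r.hand_in())"
```

```text
the job is handed in; nothing more can be done
None
```

I stood the well jar in the gap so the three jars form one straight row, then drew the turner out and handed in at about 16 s, with it held still and level about 18 cm above the tray; the row jars, mug, measuring cup and whisk look unmoved in the last picture.

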